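Find the clear well by feel and seat the tall vial in the mixer

ROBOT

A 6-joint arm with a two-finger parallel gripper is mounted at the origin on the work surface. World frame = base frame: x ahead of the robot, y to its left, z up, the work surface at z = 0. Lengths are in mm, angles in rad, forces in N, time in s.
With the tool pointing down it reaches from about 325 to 875 mm from the base axis. Payload 4.4 kg.
Tool frame: the origin (TCP) lies on the centre line of the jaws, within the pads' length; the fingertips stand ahead of it and the grasp point (between the pads) lies 6 mm ahead of it (ctrl.tcp_to_tips is the z of the fingertips in the tool frame, in mm); z points along the fingers, y is the line along which they close (so a half turn about z gives the same grasp; the last joint's range is limited). The gripper opens to 85 mm and grips with 20 to 120 N. Pads are 22 mm wide; open, the fingers measure 114 mm over their backs; the gripper's body (76 mm by 85 mm) begins 54 mm behind the grasp point. The pads swing forward as they close: fully open they stand 13 mm farther back than shut.
Start: joints at [1.022, 0.207, 1.542, -0, 1.393, -0.15], TCP at [223.289, 529.877, 256.282] pointing down, gripper open.
Joint ranges: [-2.73, 2.73], [-0.86, 2.22], [0.23, 2.46], [-1.11, 4.25], [0.08, 2.63], [-2.82, 2.82]. Speed limits (rad/s): [2.79, 2.79, 3.14, 3.14, 3.14, 3.14].

INTERFACE

Orientations are given as a 3x3 rotation matrix whose columns are the frame's x, y, z axes.
In Python, from plant import ctrl, sensors, optics gives the robot as it stands. Calls block until the motion is done:
- ctrl.move_ptp(position, orientation): joint-space move of the TCP to a pose.
- ctrl.move_l(position, rot=None, vel=150, threshold=None): straight line of the TCP; rot=None keeps the orientation; vel is the mean speed in mm/s. With threshold (N) it stops when the force on the tool has changed by that much, and returns True; else False.
- ctrl.set_joints(angles): joint-space move.
- ctrl.gripper_to(opening, force=None): finger opening in mm; force is the grip in N (None keeps the last); returns when the fingers have stopped.
- ctrl.hold(seconds).
- ctrl.solve_ik(position, orientation): joint angles nearest the present ones, or None.
- sensors.read_state(): the state.
- optics.grab_frame(name): name is "scene" or "top" or "wrist"; returns (picture, depth): 480x640x3 uint8, red, green, blue; 480x640 float32, mm along the optical axis (not along the pixel's ray), 0 where there is no reading.
- optics.camera_params(name): a dict with "mtx" (3x3 intrinsics, pixels), "R" (3x3) and "t" (3): a world point X has camera coordinates R X + t; the wrist camera has in their place "T_tool_cam" (4x4, takes a point from camera to tool coordinates, whose origin is the TCP and whose axes are the flange's). Camera axes: x right, y down, z forward; pixel columns grow to the right and rows downward; lengths in mm; the calibration is good to about 2 mm. A picture is of the moment at which its call begins: read the wrist's pose just before it. camera_params takes no time and is no camera call.
A pose or a line that the arm cannot do raises ctrl.MotionError and nothing moves.
- ctrl.finish_job(): hands the job in; it is judged then, once.
The state is a dict: "t": time; "q": joint angles; "qvel": joint speeds; "tau": joint torques, N m; "eef_pos": TCP position; "eef_rot": TCP orientation; "force": force on the tool from outside, world axes, zero at the start; "wrist_torque": the same for the moment, N m; "grip_width": finger opening in mm; "grasp_force": force on a finger pad.
Only numpy, scipy, OpenCV 4.12 (cv2) and the standard library are available. Lean on these libraries where they do the work, as an engineer would, in place of code of your own. Each camera call takes 0.05 s, during which the arm holds its last target. There are 200 camera calls.

TASK

Take the tall capped vial out of the white cell rack and seat it upright, fully home, in the one well of the vial mixer's holder that is empty down to its floor; in the other three wells a low aluminium riser disc from the last run still lies at the bottom, deep down and hard to see. Find the mouth and feel for the disc with the vial itself: ease it past the well's spring, and if it stops short of the floor, draw it out and try the next well. It is glass: touch down slowly and never press it on a disc or on the floor harder than about 40 N; then let go of it, and leave the short vials, the beaker, the bottle and the jar where they are.

Things in the scene. Friction and masses are not known exactly. Their poses are not given: they have to be found in the camera images.
- vial_mid (a point): the tall vial: amber glass, white screw cap, 28 mm diameter, 98 mm tall, 50 to 100 g; the point is its centre, 49 mm above its foot, z along its axis to the cap. Straight 28 mm glass from the foot (edge rounded 3.5 mm) to 78 mm, then shoulder and cap (24.6 mm wide, top 14.5 mm). It stands in a cell of the rack, foot 4 mm above the table; its top 57 mm show above the rack's walls.
- rack: white plastic cell rack, fixed, 74 mm (its x) by 109 mm (its y), 45 mm high, walls 4 mm, 2 by 3 square cells of 31 mm at 35 mm pitch; origin at the centre of its underside, on the table, z up. Three cells hold the tall vial and two short vials (tops 65 mm above the table).
- mixer: the vial mixer, fixed: white housing 190 mm (its x) by 250 mm (its y), 60 mm high, panel to -x; on it, on soft mounts, the aluminium holder block with four wells, 60 mm (x) by 176 mm (y), its top 132 mm above the table, its centre 12 mm to +x of the origin. The holder stops up to 3 mm off that place in x and in y (not turned). Origin at the centre of the underside, on the table, z up.
- baseplate: plate under the holder block: the floor of all wells, 82 mm above the table. Origin at the nominal centre of its upper face, axes as the mixer's. What is pressed into a well, on the floor or on a disc lying there, must load it with less than 40 N in all (the spring's drag does not count); the impact of a stiff arm at 20 mm/s alone reaches that, at 10 mm/s it stays near 30 N.
- well1 (a point): NOMINAL centre of the mouth of the first well, level with the block's top, axes as the mixer's; the real mouth is up to 3 mm off in the mixer's x and y, the same shift for all wells. All are round, bore 29.6 mm, sharp-edged, 50 mm deep from mouth to floor, in a row along y at 42 mm pitch; well1 is at the +y end. A vial fully home has 48 mm standing above the block.
- well2 (a point): the same for the second well. In the +x side wall of every well a bent steel leaf spring, from 5 to 35 mm below the mouth, stands 3 mm into the bore (most at 20 mm depth); it meets the vial's foot at about 15 mm depth, pushes the vial to -x and drags on it with about 4 to 10 N on the way in and out, more than its weight: a vial does not drop home by itself.
- well3 (a point): the same for the third well. Three of the four wells, any of them, have a loose aluminium riser disc, 27 mm diameter and 14 mm thick, on the floor: there the vial's foot stops 36 mm below the mouth, and 62 mm of the vial stand above the block.
- well4 (a point): the same for the fourth well, at the -y end of the row
- short_a_mid (a point): centre of a short vial in the rack (28 mm diameter, 61 mm tall): bystander
- short_b_mid (a point): centre of the other short vial in the rack: bystander
- beaker: glass beaker, 68 mm rim diameter, 90 mm tall, on the table beyond the rack's -y side; origin at its underside: bystander
- amber: amber reagent bottle with blue cap, 68 mm diameter, 130 mm tall, on the table by the mixer's +y side; origin at its underside: bystander
- jar: white jar with a clear cap, 72 mm diameter, 100 mm tall, on the table; origin at its underside: bystander
There are look-alikes about, which are no part of the job. Leave any blue or pink look-alike of the part that bears vial_mid alone.

How it is judged:
By the outcome, as a careful person would: the job done as asked, in the order asked, and still so for the second after the job is handed in, with the robot touching nothing.
It also fails if it takes over 70 s, if anything falls off the work surface, if the arm or the gripper's body presses on something with over 40 N, if the wrist force passes 120 N, or if a joint passes its speed limit or range.

## Working session

There is one attempt and no reset: what is moved stays moved. The work goes in short steps, each a Python script; the robot and the scene stay as the last script left them, time stands still between calls to the robot, and variables do not carry over. Pictures are saved under pics/ and viewed, at most 10 in all, crops included, and the job is handed in when it is done.

```bash
ls; mkdir -p pics
python3 - <<'E'
from plant import ctrl,sensors,optics
import cv2,numpy as np
for n in("scene","top"):
    im,d=optics.grab_frame(n);cv2.imwrite(f"pics/{n}0.png",im[:,:,::-1]);np.save(f"pics/{n}0.npy",d)
    p=optics.camera_params(n);print(n,p["mtx"].tolist(),p["R"].round(4).tolist(),np.round(p["t"],1).tolist())
p=optics.camera_params("wrist");print(p["mtx"].tolist(),p["T_tool_cam"].round(3).tolist(),ctrl.tcp_to_tips)
s=sensors.read_state();print(s["t"],s["eef_rot"],s["force"],s["grip_width"])
E
```

```text
pics
scene [[620.5589754032206, 0.0, 305.8776524654245], [0.0, 620.5589754032206, 229.1386964393655], [0.0, 0.0, 1.0]] [[0.8447, 0.5349, 0.0175], [0.4214, -0.6447, -0.6378], [-0.3299, 0.5461, -0.77]] [-483.1, -183.3, 1560.7]
top [[500.0699181583814, 0.0, 310.8940574582819], [0.0, 500.0699181583814, 231.40184742812033], [0.0, 0.0, 1.0]] [[0.0168, -0.9998, 0.0041], [-0.998, -0.0171, -0.0615], [0.0616, -0.003, -0.9981]] [-24.8, 591.9, 1251.8]
[[330.351629599294, 0.0, 318.23431656465414], [0.0, 330.351629599294, 241.69802659301982], [0.0, 0.0, 1.0]] [[-0.001, -0.946, -0.324, 82.799], [1.0, -0.001, -0.0, 0.583], [-0.0, -0.324, 0.946, -117.609], [0.0, 0.0, 0.0, 1.0]] 25.0
0.1 [[-9.21516919e-01  3.88336658e-01 -1.09941856e-03]
 [ 3.88338086e-01  9.21515218e-01 -1.79804874e-03]
 [ 3.14882696e-04 -2.08387843e-03 -9.99997779e-01]] [0.33879167 0.02783646 0.35230977] 85.58822378946265
```

View pics/scene0.png

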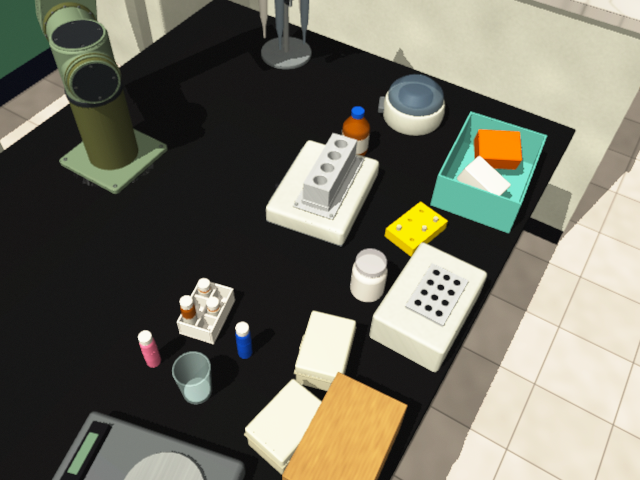

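View pics/top0.png

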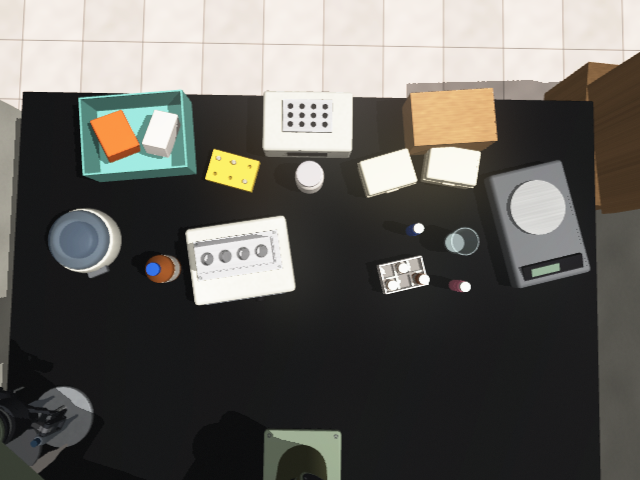

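The scene view shows the rack at (206,311), with the tall amber vial at (187,305), and the mixer holder at (330,175). In the top view the rack is at (403,275), the tall vial is probably the cap at (424,279), and the wells run from (207,259) to (261,251). Next I'll get heights and positions from depth.

```bash
cat > h.py <<'E'
from plant import ctrl,sensors,optics
import cv2,numpy as np
def cam(n,st=None):
    p=optics.camera_params(n);K=p["mtx"]
    if n!="wrist": return K,p["R"].T,-p["R"].T@p["t"]
    T=p["T_tool_cam"];R=np.array(st["eef_rot"]);return K,R@T[:3,:3],R@T[:3,3]+np.array(st["eef_pos"])
def cloud(d,c):
    K,R,o=c;v,u=np.mgrid[:480,:640]
    P=np.stack([(u-K[0,2])/K[0,0]*d,(v-K[1,2])/K[1,1]*d,d],-1)@R.T+o
    P[d<=0]=np.nan;return P
def ray(uv,z,c):
    K,R,o=c;r=R@np.linalg.inv(K)@np.array([uv[0],uv[1],1.]);return o+r*(z-o[2])/r[2]
def down(a): # tool y axis direction at angle a in the plane, z down
    y=np.array([np.cos(a),np.sin(a),0]);z=np.array([0,0,-1.]);return np.stack([np.cross(y,z),y,z],1)
E
python3 - <<'E'
from h import *
P=cloud(np.load("pics/top0.npy"),cam("top"))
for uv in [(404,268),(392,285),(424,279),(460,286),(418,229),(310,175),(153,268),(462,241)]:
    print(uv,P[uv[1],uv[0]].round(0))
def rect(box,lo,hi):
    u0,v0,u1,v1=box;Q=P[v0:v1,u0:u1].reshape(-1,3);Q=Q[(Q[:,2]>lo)&(Q[:,2]<hi)]
    print(len(Q),cv2.minAreaRect(Q[:,:2].astype(np.float32)),np.median(Q[:,2]))
rect((180,210,300,310),122,142);rect((180,210,300,310),52,68);rect((375,252,435,298),38,52)
for lo in(58,90):
  Q=P[252:298,375:435].reshape(-1,3);Q=Q[(Q[:,2]>lo)];print(lo,len(Q),Q.mean(0))
E
```

```text
(404, 268) [ 504. -244.   61.]
(392, 285) [ 462. -214.   64.]
(424, 279) [ 479. -283.  103.]
(460, 286) [ 464. -370.   95.]
(418, 229) [ 597. -270.   98.]
(310, 175) [723. -10.  99.]
(153, 268) [495. 348. 130.]
(462, 241) [ 575. -404.    1.]
1517 ((528.9978637695312, 164.28082275390625), (60.131866455078125, 176.35972595214844), 9.508491516113281) 131.36397250483992
4996 ((516.2940673828125, 160.0731201171875), (190.7962646484375, 248.84988403320312), 9.64786434173584) 59.61525629632126
394 ((487.4615478515625, -243.92994689941406), (74.17664337158203, 109.13108825683594), 13.8426513671875) 43.74954392857421
58 299 [ 481.80755434 -250.8319319    77.63693303]
90 95 [ 478.99780393 -281.30271605  100.56977001]
```

Run:
```python
from h import *
am=np.radians(9.5); ar=np.radians(13.8)
for nm,p,angs in[("mix",[529,164,262],(am,am+np.pi)),("rack",[479,-283,230],(ar,ar+np.pi,ar+np.pi/2,ar-np.pi/2))]:
    for a in angs: print(nm,round(np.degrees(a)),(lambda q:None if q is None else np.round(q,2))(ctrl.solve_ik(p,down(a))))
a=am
if ctrl.solve_ik([529,164,262],down(a)) is None: a+=np.pi
ctrl.move_ptp([529,164,262],down(a))
s=sensors.read_state();im,d=optics.grab_frame("wrist");print(s["t"],s["eef_pos"])
cv2.imwrite("pics/w1.png",im[:,:,::-1]);np.savez("pics/w1.npz",d=d,p=s["eef_pos"],R=s["eef_rot"])
```

```text
mix 10 [ 0.14  0.16  1.59 -0.    1.4  -0.02]
mix 190 None
rack 14 [-0.69  0.19  1.62 -0.    1.33 -0.93]
rack 194 [-0.69  0.19  1.62 -0.    1.33  2.21]
rack 104 [-0.69  0.19  1.62 -0.    1.33 -2.5 ]
rack -76 [-0.69  0.19  1.62 -0.    1.33  0.64]
1.8417 [528.62390209 164.95713877 261.9723486 ]
```

View pics/w1.png

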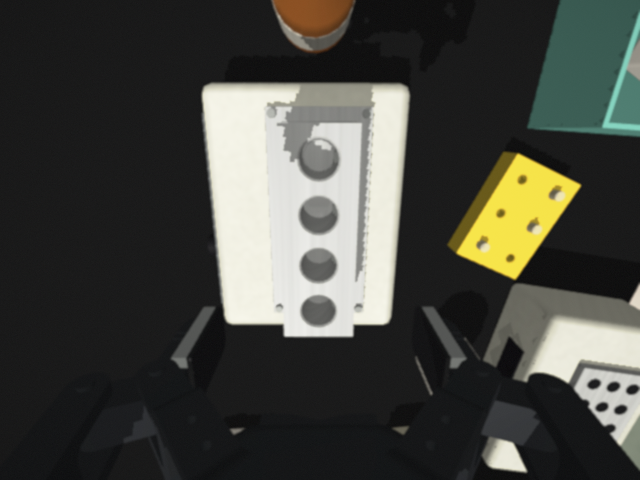

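Wrist view: the block is upright in the frame with mouths at about (319,159), (319,215), (319,265) and (319,310). I'll fit circles to the holes and read the depths inside the wells.

Run:
```python
from h import *
f=np.load("pics/w1.npz");st=dict(eef_pos=f["p"],eef_rot=f["R"]);c=cam("wrist",st);d=f["d"];P=cloud(d,c)
im=cv2.imread("pics/w1.png",0)
top=((np.abs(P[...,2]-132)<6)).astype(np.uint8);top[:100]=0;top[345:]=0;top[:,:260]=0;top[:,380:]=0
Q=P[top>0];print("top z",np.median(Q[:,2]),cv2.minAreaRect(Q[:,:2].astype(np.float32)))
for src,m in(("depth",1-top),("gray",(cv2.GaussianBlur(im,(3,3),0)<145).astype(np.uint8))):
  cs,_=cv2.findContours(m,cv2.RETR_CCOMP,cv2.CHAIN_APPROX_NONE)
  for k in cs:
    x,y,w,h=cv2.boundingRect(k)
    if 28<w<50 and 22<h<55 and abs(x+w/2-319)<10 :
        W=np.array([ray(p[0],132,c)[:2] for p in k],np.float32)
        (cx,cy),r=cv2.minEnclosingCircle(W);e=cv2.fitEllipse(W)
        ins=P[y+4:y+h-4,x+6:x+w-6,2].ravel();print(src,(x,y,w,h),np.round([cx,cy,r],1),np.round(e[0],1),np.round(e[1],1),"z pct",np.nanpercentile(ins,[1,5,20,50]).round(1))
```

```text
top z 131.90685331466773 ((529.7776489257812, 164.80810546875), (60.23401641845703, 175.77801513671875), 9.440427780151367)
depth (302, 295, 34, 28) [539.6 105.6  14.1] [539.7 105.2] [25.5 27.6] z pct [ 92.3  94.2  96.1 105.7]
depth (301, 248, 36, 32) [532.9 146.2  14.3] [532.9 146. ] [26.5 27.9] z pct [91.5 93.8 95.6 97.3]
depth (301, 196, 37, 35) [526.2 186.9  14.3] [526.2 186.9] [27.2 27.9] z pct [80.8 81.3 81.8 82.9]
depth (299, 138, 40, 41) [519.3 227.6  14.4] [519.4 227.6] [28.  28.1] z pct [81.7 88.2 95.2 96. ]
gray (301, 296, 35, 30) [539.6 102.9  14.6] [539.6 102.7] [28.1 28.6] z pct [ 92.5  94.4  97.4 109.3]
gray (300, 249, 37, 33) [532.8 144.1  14.6] [532.8 144. ] [28.1 28.5] z pct [ 91.2  93.9  95.7 100.6]
gray (300, 197, 38, 37) [525.9 185.3  14.6] [526.  185.1] [28.1 28.5] z pct [80.8 81.3 82.  83.5]
```

Depth already points to well 2 as the empty one: its floor reads 82, the others about 96. Feeling with the vial will confirm it. Next I look at the vial from close by.

Run:
```python
from h import *
a=np.radians(13.8-90)
ctrl.move_ptp([479,-282,235],down(a)); ctrl.gripper_to(55,40)
s=sensors.read_state();im,d=optics.grab_frame("wrist");print(s["t"],s["eef_pos"])
cv2.imwrite("pics/w2.png",im[:,:,::-1])
c=cam("wrist",s);P=cloud(d,c)
near=np.hypot(P[...,0]-479,P[...,1]+282)<25
m=((P[...,2]>94)&(P[...,2]<108)&near).astype(np.uint8)
k=max(cv2.findContours(m,0,cv2.CHAIN_APPROX_NONE)[0],key=cv2.contourArea)
W=np.array([ray(p[0],102,c)[:2] for p in k],np.float32);print(cv2.boundingRect(k),cv2.minEnclosingCircle(W),cv2.fitEllipse(W),np.median(P[...,2][m>0]))
r=((np.abs(P[...,2]-45)<4)&(np.hypot(P[...,0]-487,P[...,1]+244)<75));Q=P[r];print(cv2.minAreaRect(Q[:,:2].astype(np.float32)))
```

```text
3.95 [ 479.16064829 -281.66326087  234.99005473]
(304, 223, 31, 31) ((480.66864013671875, -281.70428466796875), 12.937273025512695) ((480.6454772949219, -281.567626953125), (23.402463912963867, 25.36182403564453), 105.62596130371094) 101.69799855713472
((488.49267578125, -243.49652099609375), (73.45178985595703, 109.39665985107422), 13.783133506774902)
```

View pics/w2.png

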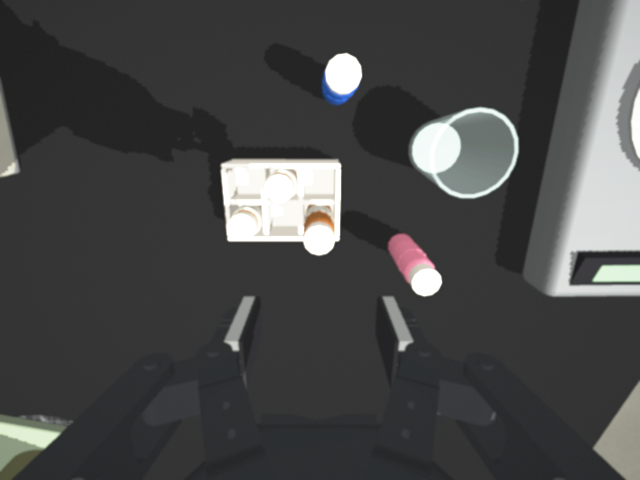

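The wrist view confirms it: the tall amber vial's cap is at (319,238), with the short vials beside it and the pink one clear at (425,280). I'll grasp it now.

Run:
```python
from h import *
a=np.radians(13.8-90);x,y=480.2,-281.6
ctrl.move_l([x,y,130],down(a)); ctrl.move_l([x,y,84],vel=60,threshold=15)
print(sensors.read_state()["eef_pos"]); ctrl.gripper_to(20,60)
s=sensors.read_state();print(s["grip_width"],s["grasp_force"],s["force"].round(1) if hasattr(s["force"],"round") else s["force"])
ctrl.move_l([x,y,150],vel=70); ctrl.move_l([x,y,245])
am=np.radians(9.45)
ctrl.move_ptp([526.1,185.3,245],down(am))
ctrl.hold(.3);s=sensors.read_state();print(s["t"],s["eef_pos"],s["grip_width"],s["force"],s["wrist_torque"])
for n in("scene","wrist"):
    im,d=optics.grab_frame(n);cv2.imwrite(f"pics/{n}3.png",im[:,:,::-1] if n=="wrist" else cv2.resize(im[90:260,240:400,::-1],None,fx=3.5,fy=3.5))
```

```text
[ 480.45321763 -281.79930284   84.21350355]
25.98492468223769 59.29544391576201 [0.4 0.  4. ]
10.0333 [526.35230566 184.67348682 245.02820913] 26.144520321289473 [ 0.06491336 -0.15866861 -1.01198477] [-0.00800078  0.01995716 -0.04433595]
```

View pics/scene3.png

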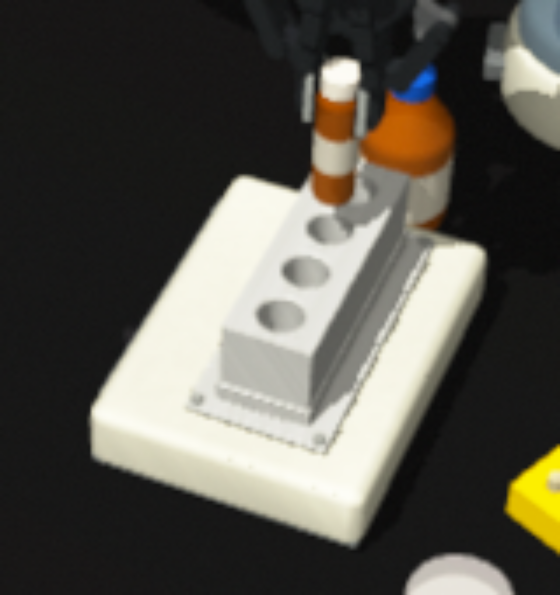

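View pics/wrist3.png

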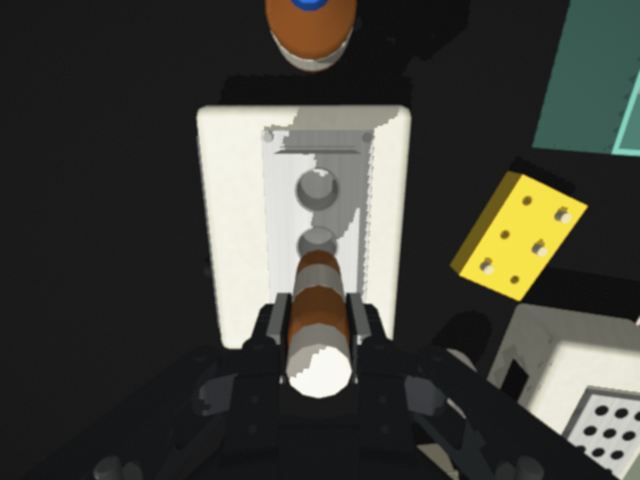

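The vial hangs upright in the gripper (scene crop: foot at (335,195)) above well 2. Now a slow, guarded descent into the mouth.

Run:
```python
from h import *
s=sensors.read_state();e=np.array([526.1,185.3])-np.array(s["eef_pos"])[:2]
ctrl.move_l([526.1,185.3,220],vel=50)
s=sensors.read_state();print(s["eef_pos"],s["force"])
hit=ctrl.move_l([526.1,185.3,200],vel=10,threshold=6)
s=sensors.read_state();print(hit,s["t"],s["eef_pos"],s["force"],s["wrist_torque"])
```

```text
[526.07710288 185.28603989 219.79460311] [-0.19343103 -0.63770878 -0.85611312]
True 11.8333 [526.15645596 185.47555083 211.4767218 ] [-0.30069169 -0.06618093  4.24873962] [-0.04431322  0.06364131 -0.01668437]
```

Run:
```python
from h import *
p=np.array([526.1,185.3])
for i in range(6):
    ctrl.move_l([*p,214],vel=40);ctrl.hold(.15);s0=sensors.read_state()
    if ctrl.move_l([*p,201],vel=10,threshold=6) :
        ctrl.hold(.1);s=sensors.read_state();dF=np.array(s["force"])-s0["force"];dT=np.array(s["wrist_torque"])-s0["wrist_torque"]
        c=np.array([-dT[1],dT[0]])/max(dF[2],1)*1000  # contact offset, mm
        print(round(s["t"],1),p.round(1),round(s["eef_pos"][2],2),dF.round(1),dT.round(3),"contact",c.round(1))
        if s["eef_pos"][2]<207: break
        p=p-1.0*c/np.linalg.norm(c)
    else: print("in",p,sensors.read_state()["t"],sensors.read_state()["force"]);break
```

```text
in [526.1 185.3] 13.6833 [-0.53385598  2.51245177  2.24588762]
```

Run:
```python
from h import *
p=[526.1,185.3]
def rep(h):
    s=sensors.read_state();print(h,round(s["t"],1),np.round(s["eef_pos"],2),np.round(s["force"],1),np.round(s["wrist_torque"],2),round(s["grip_width"],1))
for z in(190,179):
    h=ctrl.move_l([*p,z],vel=11,threshold=18);rep(h)
    if h:break
else:
    h=ctrl.move_l([*p,173],vel=8,threshold=10);rep(h)
    if not h:
        h=ctrl.move_l([*p,159],vel=8,threshold=10);rep(h)
```

```text
False 14.8 [525.51 185.55 191.53] [-6.   3.4 10.8] [0.65 1.4  0.05] 26.0
False 16.0 [525.31 185.77 179.94] [-6.   3.7  9.5] [0.83 1.18 0.03] 25.9
False 16.9 [525.24 185.9  173.96] [-6.5  4.   9.2] [ 0.9   1.24 -0.03] 26.0
True 18.3 [524.87 186.37 162.88] [-1.4  0.3  4.4] [ 0.12  0.21 -0.01] 25.6
```

Run:
```python
from h import *
def rep(h):
    s=sensors.read_state();print(h,round(s["t"],1),np.round(s["eef_pos"],2),np.round(s["force"],1),np.round(s["wrist_torque"],2),round(s["grip_width"],1),s["grasp_force"])
ctrl.hold(.2);rep(0)
s=sensors.read_state()
im,d=optics.grab_frame("wrist");cv2.imwrite("pics/w4.png",im[:,:,::-1])
im,d=optics.grab_frame("scene");cv2.imwrite("pics/s4.png",cv2.resize(im[90:260,240:400,::-1],None,fx=3.5,fy=3.5))
h=ctrl.move_l([s["eef_pos"][0],s["eef_pos"][1],159],vel=6,threshold=10);rep(h)
```

```text
0 18.5 [524.77 186.53 162.86] [-1.5 -1.   4.7] [-0.12  0.12  0.02] 26.0 59.61240828037262
True 19.0 [524.82 186.47 162.88] [-1.  -0.7  3.9] [ 0.01  0.05 -0.05] 26.0 59.505057586357
```

View pics/s4.png

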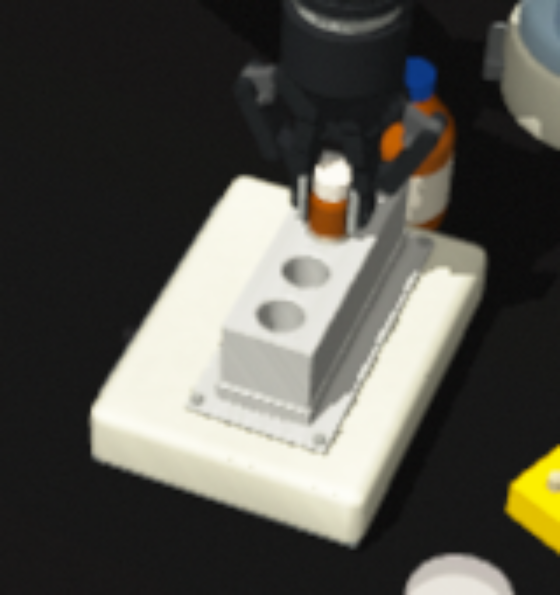

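View pics/w4.png

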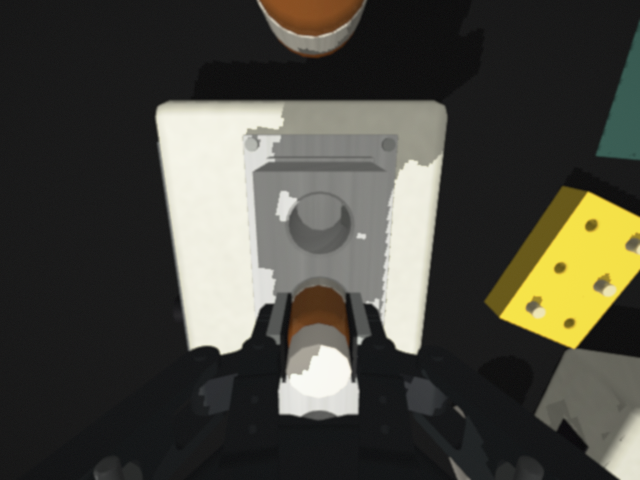

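It stops firmly at TCP z 162.9, twice at the same height. That matches the floor at about 162.2; a disc would stop it at about 176. The pictures show the vial deep in the second well, so I'll release and check the cap height.

Run:
```python
from h import *
ctrl.gripper_to(50)
s=sensors.read_state();p=s["eef_pos"];ctrl.move_l([p[0],p[1],225],vel=60);ctrl.move_l([p[0],p[1],300]);ctrl.hold(.3)
s=sensors.read_state();im,d=optics.grab_frame("wrist");c=cam("wrist",s);P=cloud(d,c)
cv2.imwrite("pics/w5.png",im[:,:,::-1])
m=((P[...,2]>150)&(P[...,2]<215)&(np.hypot(P[...,0]-526,P[...,1]-185)<30)).astype(np.uint8)
print(s["t"],np.nanpercentile(P[...,2][m>0],[50,80,95]),s["force"])
m2=m&(P[...,2]>174)
k=max(cv2.findContours(m2.astype(np.uint8),0,1)[0],key=cv2.contourArea);W=np.array([ray(q[0],180,c)[:2] for q in k],np.float32);print(cv2.fitEllipse(W))
im,d=optics.grab_frame("top");P=cloud(d,cam("top"));m=(P[...,2]>165)&(np.hypot(P[...,0]-526,P[...,1]-185)<25);print(P[m].mean(0) if m.any() else "occluded")
```

```text
21.45 [179.45782514 180.30220843 180.9101757 ] [-0.16483787 -0.13595125  0.44853975]
((525.863037109375, 185.7572784423828), (23.396223068237305, 24.98694610595703), 10.386143684387207)
[525.63670313 184.73344429 596.23791044]
```

View pics/w5.png

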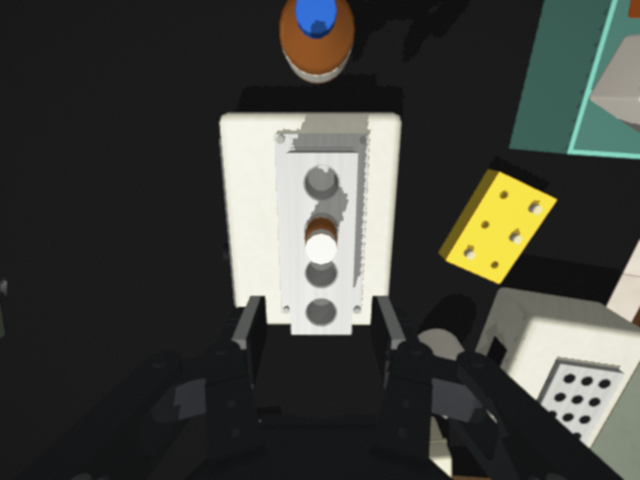

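The vial stands upright in well 2 (cap at (321,247)) with its top at about 180 mm, as it should be when home. The gripper is clear.

```bash
python3 -c "
from plant import ctrl
print(ctrl.finish_job())"
```

```text
the job is handed in; nothing more can be done
None
```

The tall vial is seated upright in well 2, the well with no disc, and I let go of it and handed the job in at about 21 s; its cap top measured about 180 mm, as expected when fully home.

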